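Nut drivers from the carrying rack to the station's tool rail

ROBOT

A 6-joint arm with a two-finger parallel gripper is mounted at the origin on the work surface. World frame = base frame: x ahead of the robot, y to its left, z up, the work surface at z = 0. Lengths are in mm, angles in rad, forces in N, time in s.
With the tool pointing down it reaches from about 350 to 775 mm from the base axis. Payload 7.3 kg.
Tool frame: the origin (TCP) lies at the very end of the fingers, on their centre line; the grasp point (between the pads) lies bot.grip_point_offset behind it (bot.grip_point_offset is the distance from the TCP to the grasp point, in mm); z points along the fingers, y is the line along which they close (so a half turn about z gives the same grasp; the last joint's range is limited). The gripper opens to 92 mm and grips with 3 to 60 N. Pads are 19 mm wide; open, the fingers measure 130 mm over their backs; the gripper's body (75 mm by 190 mm) begins 47 mm behind the grasp point.
Start: joints at [1.101, 0.342, 1.524, -0, 1.275, -0.146], TCP at [167.026, 497.742, 226.741] pointing down, gripper open.
Joint ranges: [-2.53, 2.53], [-0.77, 2.02], [0.04, 2.7], [-1, 4.14], [0.28, 2.66], [-3.11, 3.11]. Speed limits (rad/s): [2.57, 2.57, 3.14, 3.14, 3.14, 3.14].

INTERFACE

Orientations are given as [roll, pitch, yaw] about the fixed x, y, z axes, in that order (R = Rz(yaw) Ry(pitch) Rx(roll)).
In Python, from plant import bot gives the robot as it stands. The module is installed in compiled form; this text tells all that it offers.
- The arm moves only by the tool carry_out, never from a script. Its argument "plan" is a list of rows, each an object of numbers: "tx", "ty", "tz": the shift along the world's x, y, z in mm; "rx", "ry", "rz": the turn, a rotation vector about the world's x, y, z in rad. A call has 1 to 12 rows; each row shifts and turns the commanded pose from where the row before left it; what a row does not reach is not made up. A row lasts 1/10 s, in which the tool goes at most 50 mm and 8.59 degrees, less where a joint would pass 70% of its speed; a pose out of reach is approached as far as the arm can. A call with a gripper value outside its range is refused whole. "gripper" is the closure, from 0 (fully open) to 1 (shut), set as the call begins (left out, the last holds). The fingers move at their own pace and stop on an object; the grip force is fixed at half the most. Time passes only in rows, so rows that do not move let the fingers close. It gives the time, the measured TCP pose, the force, the opening and the grip force at its end, in the units of the state.
- bot.get_obs(): the state, without advancing time (a new reading comes with each control period).
- bot.capture(name): name is "side" or "top"; returns the picture (384x512x3 uint8, red, green, blue); there is no depth.
- bot.camera_model(name): a dict with "camera_matrix" (3x3 intrinsics, pixels), "R" (3x3) and "t" (3): a world point X has camera coordinates R X + t. Camera axes: x right, y down, z forward; pixel columns grow to the right and rows downward; lengths in mm; the calibration is good to about 2 mm. A picture is of the moment at which its call begins. camera_model takes no time and is no camera call.
- bot.close_job(): hands the job in; it is judged then, once.
The state is a dict: "time": time; "joint_positions": joint angles; "dq": joint speeds; "tau": joint torques, N m; "tool_pos": TCP position; "tcp_rot": TCP orientation; "contact_force": force on the tool from outside, world axes, zero at the start; "moment": the same for the moment, N m; "grip_width": finger opening in mm; "finger_force": force on a finger pad.
Only numpy, scipy, OpenCV 4.12 (cv2) and the standard library are available. Lean on these libraries where they do the work, as an engineer would, in place of code of your own. Each camera call takes 0.05 s, during which the arm holds its last target. There are 200 camera calls.

TASK

Move the row of four nut drivers from the plywood carrying rack to the aluminium tool rail, so that the new row stands in the order of the rail's coloured rings: each driver hangs upright, fully seated, in the ring of its own handle colour. Do not drop any on the bench, and leave the grease tin where it stands.

Things in the scene. Friction and masses are not known exactly. Their poses are not given: they have to be found in the camera images.
- driver_red: Loose nut driver, red handle, about 0.1 kg. Origin: centre of the underside of its collar, by which it hangs; z runs up the handle. Collar 36 mm across, z 0 to 7; round handle 29 mm across, grip at z 28 to 70, top at z 85. Below: steel shaft 8 mm across, socket end 11 mm across, tip at z -60. Yaw has no meaning. Starts hanging in a hole of the carrying rack, in any order.
- driver_blue: Loose nut driver, blue handle, about 0.1 kg. Origin: centre of the underside of its collar, by which it hangs; z runs up the handle. Collar 36 mm across, z 0 to 7; round handle 29 mm across, grip at z 28 to 70, top at z 85. Below: steel shaft 8 mm across, socket end 11 mm across, tip at z -60. Yaw has no meaning. Starts hanging in a hole of the carrying rack, in any order.
- driver_yellow: Loose nut driver, yellow handle, about 0.1 kg. Origin: centre of the underside of its collar, by which it hangs; z runs up the handle. Collar 36 mm across, z 0 to 7; round handle 29 mm across, grip at z 28 to 70, top at z 85. Below: steel shaft 8 mm across, socket end 11 mm across, tip at z -60. Yaw has no meaning. Starts hanging in a hole of the carrying rack, in any order.
- driver_green: Loose nut driver, green handle, about 0.1 kg. Origin: centre of the underside of its collar, by which it hangs; z runs up the handle. Collar 36 mm across, z 0 to 7; round handle 29 mm across, grip at z 28 to 70, top at z 85. Below: steel shaft 8 mm across, socket end 11 mm across, tip at z -60. Yaw has no meaning. Starts hanging in a hole of the carrying rack, in any order.
- ring_red: Fixed red plastic ring on the tool rail, empty at the start, for the red-handled driver. 44 mm outside, hole 24 mm, 14 mm deep, open below. Origin: centre of the hole at the top face, 75 mm above the bench; z up, -x away from the rail. Seated, a driver's origin lies here. The four rings stand 70 mm apart along y, in any order.
- ring_blue: Fixed blue plastic ring on the tool rail, empty at the start, for the blue-handled driver. 44 mm outside, hole 24 mm, 14 mm deep, open below. Origin: centre of the hole at the top face, 75 mm above the bench; z up, -x away from the rail. Seated, a driver's origin lies here. The rail, a 40 mm aluminium profile 324 mm long, lies 36 to 76 mm behind the ring centres (+x), its top 68 mm up.
- ring_yellow: Fixed yellow plastic ring on the tool rail, empty at the start, for the yellow-handled driver. 44 mm outside, hole 24 mm, 14 mm deep, open below. Origin: centre of the hole at the top face, 75 mm above the bench; z up, -x away from the rail. Seated, a driver's origin lies here. The rail stands left or right of the carrying rack, up to 0.25 rad askew.
- ring_green: Fixed green plastic ring on the tool rail, empty at the start, for the green-handled driver. 44 mm outside, hole 24 mm, 14 mm deep, open below. Origin: centre of the hole at the top face, 75 mm above the bench; z up, -x away from the rail. Seated, a driver's origin lies here. Both rows run across the robot's view, up to 0.25 rad askew.
- grease_tin: Loose round tin, 72 mm across, 75 mm tall, blue label, between or just beyond the racks; a bystander to leave alone. Origin: centre of its underside.
- carry_rack: Fixed plywood carrying rack: base, two end cheeks and a top board with four 24 mm holes in a row along its y, at y = -105, -35, 35 and 105, from which the drivers hang. 314 mm long (y), 84 mm deep at the base, top 75 mm above the bench. Origin: centre of its underside.

How it is judged (in metres and radians):
At the end, for the whole second after the job is handed in: Each of the four nut drivers hangs in the ring of its own colour: collar centre within 11 mm of the ring's centre and within 5 mm of resting on the ring's top, upright within 0.15 rad, released and at rest (horizontal distance between driver_red and ring_red below 0.011 m and z of driver_red in the frame of ring_red between -0.005 and 0.005 m and angle between each of driver_red, driver_blue, driver_yellow, driver_green's own z axis and vertical below 0.15 rad and linear speed of each of driver_red, driver_blue, driver_yellow, driver_green below 0.02 m/s and angular speed of each of driver_red, driver_blue, driver_yellow, driver_green below 0.3 rad/s and horizontal distance between driver_blue and ring_blue below 0.011 m and z of driver_blue in the frame of ring_blue between -0.005 and 0.005 m and horizontal distance between driver_yellow and ring_yellow below 0.011 m and z of driver_yellow in the frame of ring_yellow between -0.005 and 0.005 m and horizontal distance between driver_green and ring_green below 0.011 m and z of driver_green in the frame of ring_green between -0.005 and 0.005 m); the robot touches nothing.
It fails at once if a nut driver falls onto the bench (height (world z) of any of driver_red, driver_blue, driver_yellow, driver_green below 0.045 m).
It fails at once if the grease tin is moved by more than 25 mm or knocked over (distance of grease_tin from where it was at the start of the episode above 0.025 m or angle between grease_tin's own z axis and vertical above 0.5 rad).
It also fails if it takes over 109 s, if anything falls off the work surface, if the arm or the gripper's body presses on something with over 40 N, if the wrist force passes 120 N, or if a joint passes its speed limit or range.

## Working session

There is one attempt and no reset: what is moved stays moved. The work goes in short steps, Python scripts to look and compute and a tool call to move; the robot and the scene stay as the last step left them, time stands still between calls to the robot, and variables do not carry over. Pictures are saved under pics/ and viewed, at most 14 in all, crops included, and the job is handed in when it is done.

Besides the shell and the picture viewer there is one more tool, called after "Call:" as name([rows], argument=value, ...), one row to a line, values as JSON. carry_out: Moves the arm, as the interface text tells. Its arguments: {"type":"object","properties":{"plan":{"type":"array"},"gripper":{"type":"number"}},"required":["plan"]}

```bash
mkdir -p pics
cat > h.py <<'E'
import numpy as np,cv2
from plant import bot
def snap(n,f):
    im=bot.capture(n); cv2.imwrite('pics/'+f,cv2.cvtColor(im,cv2.COLOR_RGB2BGR)); return im
def ray(n,u,v,z):
    c=bot.camera_model(n);K,R,t=[np.array(c[k],float) for k in("camera_matrix","R","t")]
    d=R.T@np.linalg.inv(K)@[u,v,1];o=-R.T@t
    return o+d*(z-o[2])/d[2]
def proj(n,X):
    c=bot.camera_model(n);K,R,t=[np.array(c[k],float) for k in("camera_matrix","R","t")]
    p=K@(R@np.array(X,float)+t);return p[:2]/p[2]
E
python3 - <<'E'
from h import *
snap('top','t0.png');snap('side','s0.png')
for n in('top','side'):
    c=bot.camera_model(n);R=np.array(c['R']);print(n,-R.T@np.array(c['t']),R[2],c['camera_matrix'])
print(bot.grip_point_offset,bot.get_obs())
E
```

```text
top [ 420.31452118    6.44211109 1216.69113157] [ 0.13867168 -0.0172667  -0.99018787] [[479.94001602   0.         255.61028235]
 [  0.         479.94001602 193.90263423]
 [  0.           0.           1.        ]]
side [348.54048173 808.98384328 582.77739747] [ 0.2402785  -0.83086885 -0.50191951] [[370.62346825   0.         256.14302324]
 [  0.         370.62346825 192.81457969]
 [  0.           0.           1.        ]]
18.8 {'time': 0.1, 'joint_positions': array([ 1.10099300e+00,  3.42655226e-01,  1.52493275e+00,  1.37190162e-05,
        1.27541949e+00, -1.46007741e-01]), 'dq': array([ 0.00207006, -0.0022309 , -0.00030843,  0.00031551,  0.00047175,
       -0.00096055]), 'tau': array([ 6.85944287e-04, -4.32003093e+01, -2.44695836e+01,  7.18097901e-02,
        5.25646505e-02, -7.50263041e-06]), 'tool_pos': array([166.84527943, 497.38801945, 226.10940981]), 'tcp_rot': array([-3.14019481e+00, -2.18819399e-04,  2.81779291e+00]), 'contact_force': array([ 0.18971924, -0.43037479,  0.37209317]), 'moment': array([-0.01906978,  0.03376823, -0.02847132]), 'finger_force': 0.0, 'grip_width': 91.78339064724702}
```

View pics/t0.png

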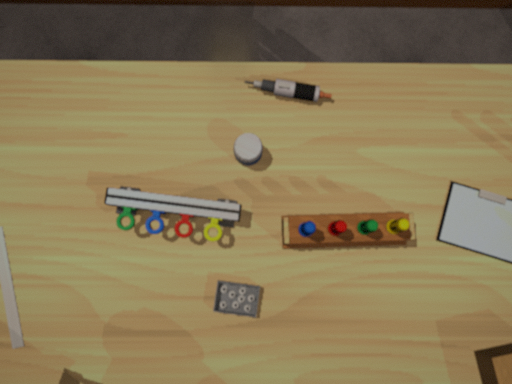

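View pics/s0.png

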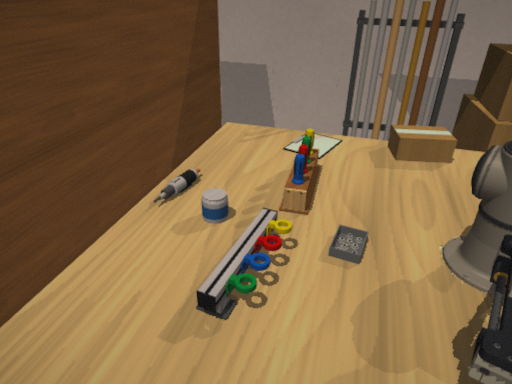

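The top view shows the rings as green (126,218), blue (155,223), red (184,227) and yellow (213,230). The drivers are blue (308,228), red (339,227), green (369,226) and yellow (401,225), with the tin at (248,149). Next I'll measure on an enlarged crop.

Run:
```python
from h import *
im=cv2.imread('pics/t0.png')
a=cv2.resize(im[180:250,100:250],None,fx=5,fy=5,interpolation=cv2.INTER_CUBIC)
b=cv2.resize(im[200:255,275:425],None,fx=5,fy=5,interpolation=cv2.INTER_CUBIC)
cv2.imwrite('pics/c0.png',cv2.resize(np.vstack([a[:300],b]),(750,575)))
hsv=cv2.cvtColor(im,cv2.COLOR_BGR2HSV)
hue={'red':[(0,6),(174,180)],'yellow':[(26,34)],'green':[(50,85)],'blue':[(100,125)]}
for c,rs in hue.items():
  m=sum(cv2.inRange(hsv,(lo,170,60),(hi,255,255)) for lo,hi in rs)
  n,l,s,ce=cv2.connectedComponentsWithStats(m)
  for i in range(1,n):
    if s[i,4]>25 and 170<ce[i][1]<260: print(c,s[i],ce[i].round(1))
```

```text
red [175 215  18  22 187] [183.7 225.7]
red [328 221  19  15 194] [337.2 227.3]
yellow [204 218  18  23 199] [212.9 229.4]
yellow [398 219  11  11 100] [403.  224.1]
green [366 221  11  10  84] [370.9 225.3]
blue [147 211  16  22 120] [154.5 221.5]
blue [300 222  15  14 130] [307.1 228. ]
```

View pics/c0.png

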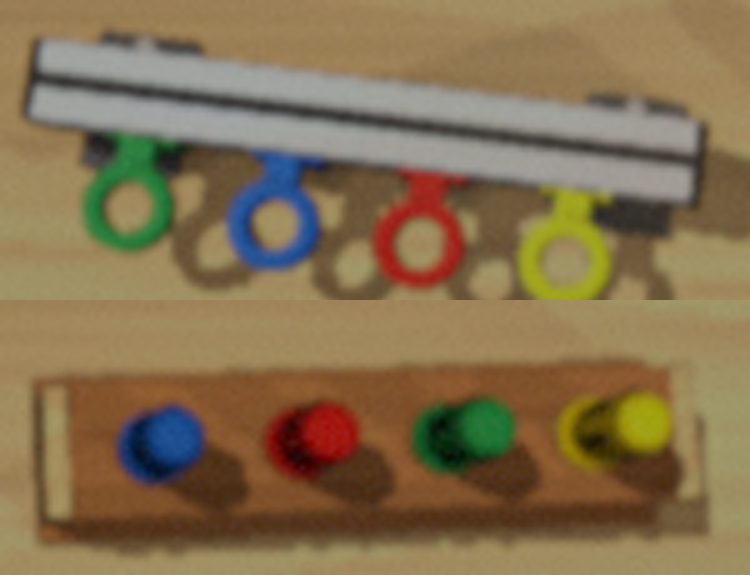

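The crop shows the four ring holes clearly, and each driver's collar and handle top. I'll fit both rows with the known 70 mm spacing.

Run:
```python
from h import *
P=lambda u,v,ox,oy:(ox+(u+.5)/5-.5,oy+(v+.5)/5-.5)
def fit(pts,name):
    pts=np.array(pts)[:,:2];c=pts.mean(0);s=np.array([1.5,.5,-.5,-1.5])*70
    d=(s[:,None]*(pts-c)).sum(0);L=np.linalg.norm(d)/(s@s);d/=np.linalg.norm(d)
    print(name,'c',c.round(1),'yaw',np.arctan2(-d[0],d[1]).round(4),'scale',L.round(4));print((c+s[:,None]*d).round(1).tolist(),(pts-c-s[:,None]*d).round(1).tolist())
R=[(128,207),(274,222),(420,242),(566,257)]
fit([ray('top',*P(*p,100,180),75) for p in R],'rings')
T=[(172,435),(329,432),(486,429),(643,420)]
fit([ray('top',*P(u,v-300,275,200),160) for u,v in T],'tops')
C=[(156,446),(303,440),(451,435),(596,430)]
fit([ray('top',*P(u,v-300,275,200),80) for u,v in C],'collars')
print('tin',ray('top',248,141,75))
```

```text
rings c [502.5 192. ] yaw -0.1135 scale 0.9961
[[514.4, 296.3], [506.5, 226.7], [498.6, 157.2], [490.7, 87.6]] [[-0.3, -0.4], [0.7, -0.1], [-0.7, 0.1], [0.3, 0.4]]
tops c [ 498.8 -234.5] yaw 0.033 scale 0.9973
[[495.3, -129.5], [497.6, -199.5], [499.9, -269.4], [502.3, -339.4]] [[0.5, -0.4], [-0.3, 0.0], [-1.1, 0.2], [0.8, 0.2]]
collars c [ 500.5 -237.8] yaw 0.0384 scale 1.0023
[[496.5, -132.8], [499.2, -202.8], [501.9, -272.7], [504.6, -342.7]] [[-0.1, 0.3], [0.2, 0.2], [0.0, -0.5], [-0.1, -0.0]]
tin [710.44158655   5.26015913  75.        ]
```

Call:
carry_out([
  {"tx": 28, "ty": -30, "rz": -0.143},
  {"tx": 28, "ty": -30, "rz": -0.143},
  {"tx": 28, "ty": -30, "rz": -0.143},
  {"tx": 28, "ty": -30, "rz": -0.143},
  {"tx": 28, "ty": -30, "rz": -0.143},
  {"tx": 28, "ty": -30, "rz": -0.143},
  {"tx": 28, "ty": -30, "rz": -0.143},
  {"tx": 28, "ty": -30, "rz": -0.143},
  {"tx": 28, "ty": -30, "rz": -0.143},
  {"tx": 28, "ty": -30},
  {"tx": 28, "ty": -30},
  {"tx": 21, "ty": -30},
], gripper=0)

```text
invalid input at $.plan[0]: expected keys tx, ty, tz, rx, ry, rz
```

All six keys are required.

Call:
carry_out([
  {"tx": 28, "ty": -30, "tz": 0, "rx": 0, "ry": 0, "rz": -0.143},
  {"tx": 28, "ty": -30, "tz": 0, "rx": 0, "ry": 0, "rz": -0.143},
  {"tx": 28, "ty": -30, "tz": 0, "rx": 0, "ry": 0, "rz": -0.143},
  {"tx": 28, "ty": -30, "tz": 0, "rx": 0, "ry": 0, "rz": -0.143},
  {"tx": 28, "ty": -30, "tz": 0, "rx": 0, "ry": 0, "rz": -0.143},
  {"tx": 28, "ty": -30, "tz": 0, "rx": 0, "ry": 0, "rz": -0.143},
  {"tx": 28, "ty": -30, "tz": 0, "rx": 0, "ry": 0, "rz": -0.143},
  {"tx": 28, "ty": -30, "tz": 0, "rx": 0, "ry": 0, "rz": -0.143},
  {"tx": 28, "ty": -30, "tz": 0, "rx": 0, "ry": 0, "rz": -0.143},
  {"tx": 28, "ty": -30, "tz": 0, "rx": 0, "ry": 0, "rz": 0},
  {"tx": 28, "ty": -30, "tz": 0, "rx": 0, "ry": 0, "rz": 0},
  {"tx": 21, "ty": -30, "tz": 0, "rx": 0, "ry": 0, "rz": 0},
], gripper=0)

```text
time: 1.3
tool_pos: [497.2, 136.2, 226.4]
tcp_rot: [-3.141, 0.0, 1.53]
contact_force: [0.1, -0.8, -0.4]
grip_width: 91.8
finger_force: 0.0
```

Call:
carry_out([
  {"tx": 0, "ty": -30, "tz": 0, "rx": 0, "ry": 0, "rz": 0},
  {"tx": 0, "ty": -30, "tz": 0, "rx": 0, "ry": 0, "rz": 0},
  {"tx": 0, "ty": -30, "tz": 0, "rx": 0, "ry": 0, "rz": 0},
  {"tx": 0, "ty": -30, "tz": 0, "rx": 0, "ry": 0, "rz": 0},
  {"tx": 0, "ty": -30, "tz": 0, "rx": 0, "ry": 0, "rz": 0},
  {"tx": 0, "ty": -30, "tz": 0, "rx": 0, "ry": 0, "rz": 0},
  {"tx": 0, "ty": -30, "tz": 0, "rx": 0, "ry": 0, "rz": 0},
  {"tx": 0, "ty": -30, "tz": 0, "rx": 0, "ry": 0, "rz": 0},
  {"tx": -1, "ty": -27, "tz": 0, "rx": 0, "ry": 0, "rz": 0},
  {"tx": 0, "ty": 0, "tz": 0, "rx": 0, "ry": 0, "rz": 0},
  {"tx": 0, "ty": 0, "tz": 0, "rx": 0, "ry": 0, "rz": 0},
])

```text
time: 2.4
tool_pos: [494.7, -129.4, 226.3]
tcp_rot: [-3.141, -0.001, 1.529]
contact_force: [-0.6, 0.2, 0.5]
grip_width: 91.5
finger_force: 0.0
```

Run:
```python
from h import *
a=snap('top','t1.png');b=snap('side','s1.png')
A=cv2.resize(a[170:270,275:425],None,fx=4,fy=4,interpolation=cv2.INTER_CUBIC)
B=cv2.resize(b[100:230,230:380],(600,520)[:2],interpolation=cv2.INTER_CUBIC)
cv2.imwrite('pics/c1.png',cv2.cvtColor(cv2.resize(np.hstack([A[:400],cv2.resize(B,(462,400))]),(800,301)),cv2.COLOR_RGB2BGR))
```

```text
(no output)
```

View pics/c1.png

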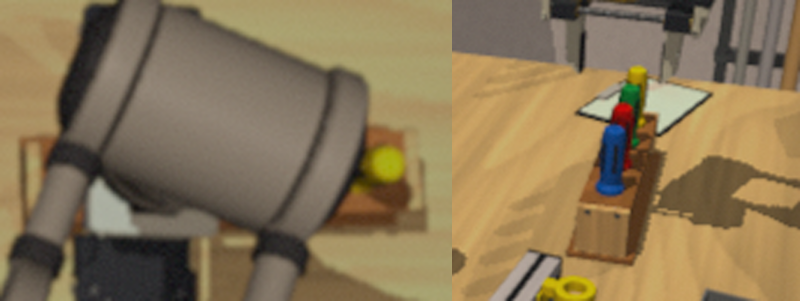

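The side view shows the fingers straddling the blue driver, so I'll lower and grip.

Call:
carry_out([
  {"tx": 1, "ty": -1, "tz": -23, "rx": 0, "ry": 0, "rz": 0},
  {"tx": 0, "ty": 0, "tz": -23, "rx": 0, "ry": 0, "rz": 0},
  {"tx": 0, "ty": 0, "tz": -23, "rx": 0, "ry": 0, "rz": 0},
  {"tx": 0, "ty": 0, "tz": -23, "rx": 0, "ry": 0, "rz": 0},
  {"tx": 0, "ty": 0, "tz": -23, "rx": 0, "ry": 0, "rz": 0},
  {"tx": 0, "ty": 0, "tz": 0, "rx": 0, "ry": 0, "rz": 0},
  {"tx": 0, "ty": 0, "tz": 0, "rx": 0, "ry": 0, "rz": 0},
])

```text
time: 3.2
tool_pos: [496.2, -129.5, 112.1]
tcp_rot: [-3.141, -0.0, 1.532]
contact_force: [-0.6, -0.6, 0.4]
grip_width: 91.6
finger_force: 0.0
```

Call:
carry_out([
  {"tx": 0, "ty": 0, "tz": 0, "rx": 0, "ry": 0, "rz": 0},
  {"tx": 0, "ty": 0, "tz": 0, "rx": 0, "ry": 0, "rz": 0},
  {"tx": 0, "ty": 0, "tz": 0, "rx": 0, "ry": 0, "rz": 0},
  {"tx": 0, "ty": 0, "tz": 0, "rx": 0, "ry": 0, "rz": 0},
  {"tx": 0, "ty": 0, "tz": 0, "rx": 0, "ry": 0, "rz": 0},
  {"tx": 0, "ty": 0, "tz": 0, "rx": 0, "ry": 0, "rz": 0},
  {"tx": 0, "ty": 0, "tz": 0, "rx": 0, "ry": 0, "rz": 0},
  {"tx": 0, "ty": 0, "tz": 0, "rx": 0, "ry": 0, "rz": 0},
], gripper=1)

```text
time: 4.0
tool_pos: [496.0, -130.3, 111.7]
tcp_rot: [3.142, -0.0, 1.531]
contact_force: [-1.0, 0.3, 0.1]
grip_width: 32.3
finger_force: 0.0
```

Call:
carry_out([
  {"tx": 0, "ty": 0, "tz": 0, "rx": 0, "ry": 0, "rz": 0},
  {"tx": 0, "ty": 0, "tz": 0, "rx": 0, "ry": 0, "rz": 0},
  {"tx": 0, "ty": 0, "tz": 0, "rx": 0, "ry": 0, "rz": 0},
])

```text
time: 4.3
tool_pos: [495.9, -130.2, 111.6]
tcp_rot: [-3.141, -0.0, 1.531]
contact_force: [0.6, -0.1, -0.6]
grip_width: 28.4
finger_force: 30.0
```

Call:
carry_out([
  {"tx": 0, "ty": 0, "tz": 10, "rx": 0, "ry": 0, "rz": 0},
  {"tx": 0, "ty": 0, "tz": 15, "rx": 0, "ry": 0, "rz": 0},
  {"tx": 0, "ty": 0, "tz": 15, "rx": 0, "ry": 0, "rz": 0},
  {"tx": 0, "ty": 0, "tz": 20, "rx": 0, "ry": 0, "rz": 0},
  {"tx": 0, "ty": 0, "tz": 20, "rx": 0, "ry": 0, "rz": 0},
  {"tx": 0, "ty": 0, "tz": 20, "rx": 0, "ry": 0, "rz": 0},
  {"tx": 0, "ty": 0, "tz": 0, "rx": 0, "ry": 0, "rz": 0},
])

```text
time: 5.0
tool_pos: [497.4, -130.8, 214.9]
tcp_rot: [3.136, 0.002, 1.531]
contact_force: [0.0, 0.7, -0.6]
grip_width: 28.7
finger_force: 30.0
```

Run:
```python
from h import *
b=snap('side','s2.png')
cv2.imwrite('pics/c2.png',cv2.cvtColor(cv2.resize(b[60:260,200:400],(600,600),interpolation=cv2.INTER_CUBIC),cv2.COLOR_RGB2BGR))
```

```text
(no output)
```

View pics/c2.png

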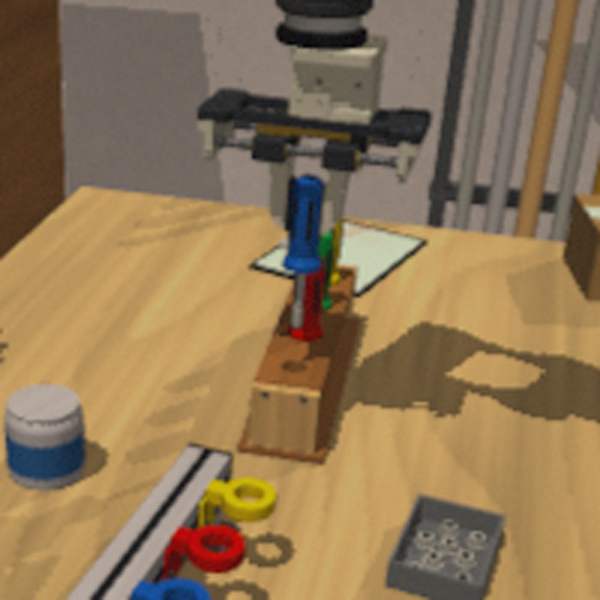

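Run:
```python
from h import *
o=np.array([496.5,-130.5])
for z in(263,178,118):
  p=proj('side',[*o,z]);print(z,(p-[200,60])*3, proj('top',[*o,z]))
for d in(-.1,.1): print(d,(proj('side',[496.5-110*d,-130.5,118])-[200,60])*3)
```

```text
263 [307.3057873  176.31354584] [315.88603665 222.61107342]
178 [300.21413644 265.79466545] [310.32499344 225.72130049]
118 [295.55542737 324.57738222] [306.91152767 227.63041237]
-0.1 [284.09560757 322.96406394]
0.1 [307.07311819 326.19884761]
```

Call:
carry_out([
  {"tx": 1, "ty": 20, "tz": 0, "rx": 0, "ry": 0, "rz": 0},
  {"tx": 1, "ty": 33, "tz": 0, "rx": 0, "ry": 0, "rz": 0},
  {"tx": 1, "ty": 35, "tz": 0, "rx": 0, "ry": 0, "rz": 0},
  {"tx": 1, "ty": 35, "tz": 0, "rx": 0, "ry": 0, "rz": 0},
  {"tx": 1, "ty": 35, "tz": 0, "rx": 0, "ry": 0, "rz": 0},
  {"tx": 1, "ty": 35, "tz": 0, "rx": 0, "ry": 0, "rz": 0},
  {"tx": 1, "ty": 35, "tz": 0, "rx": 0, "ry": 0, "rz": 0},
  {"tx": 1, "ty": 35, "tz": 0, "rx": 0, "ry": 0, "rz": 0},
  {"tx": 1, "ty": 35, "tz": 0, "rx": 0, "ry": 0, "rz": 0},
  {"tx": 1, "ty": 34, "tz": 0, "rx": 0, "ry": 0, "rz": 0},
  {"tx": 0, "ty": 25, "tz": 0, "rx": 0, "ry": 0, "rz": 0},
  {"tx": 0, "ty": 0, "tz": 0, "rx": 0, "ry": 0, "rz": 0},
])

```text
time: 6.25
tool_pos: [505.0, 229.4, 210.2]
tcp_rot: [-3.139, -0.0, 1.534]
contact_force: [0.2, -0.4, -0.8]
grip_width: 28.7
finger_force: 30.0
```

Call:
carry_out([
  {"tx": 0, "ty": 0, "tz": 0, "rx": 0, "ry": 0, "rz": 0},
  {"tx": 0, "ty": 0, "tz": 0, "rx": 0, "ry": 0, "rz": 0},
])

```text
time: 6.45
tool_pos: [505.8, 225.7, 211.1]
tcp_rot: [-3.14, 0.001, 1.53]
contact_force: [0.3, 0.0, -0.6]
grip_width: 28.7
finger_force: 30.0
```

Run:
```python
from h import *
b=snap('side','s3.png');p=bot.get_obs()['tool_pos'];print(p)
cv2.imwrite('pics/c3.png',cv2.cvtColor(cv2.resize(b[140:290,180:330],(600,600),interpolation=cv2.INTER_CUBIC),cv2.COLOR_RGB2BGR))
for z in(263,178,118):print(z,(proj('side',[p[0],p[1],z])-[180,140])*4)
for r in [[514.4, 296.3], [506.5, 226.7], [498.6, 157.2], [490.7, 87.6]]:print((proj('side',r+[75])-[180,140])*4)
```

```text
[505.9600064  225.6298023  211.30526217]
263 [329.0115118  153.81545285]
178 [325.17946376 307.36283091]
118 [322.73496048 405.31229965]
[264.26425301 558.01357587]
[319.54476032 471.91130221]
[367.35326615 397.48128943]
[409.18830243 332.31888331]
```

View pics/c3.png

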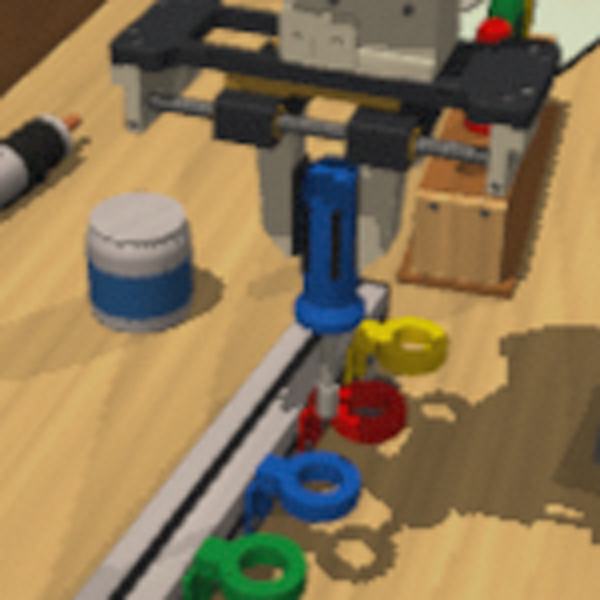

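The side view shows the blue driver upright above the blue ring (325,482). It has the same small camera bias as the ring predictions, so the alignment holds and I'll lower it.

Call:
carry_out([
  {"tx": 1, "ty": 1, "tz": -12, "rx": 0, "ry": 0, "rz": 0},
  {"tx": 0, "ty": 0, "tz": -15, "rx": 0, "ry": 0, "rz": 0},
  {"tx": 0, "ty": 0, "tz": -15, "rx": 0, "ry": 0, "rz": 0},
  {"tx": 0, "ty": 0, "tz": -15, "rx": 0, "ry": 0, "rz": 0},
  {"tx": 0, "ty": 0, "tz": -15, "rx": 0, "ry": 0, "rz": 0},
  {"tx": 0, "ty": 0, "tz": -12, "rx": 0, "ry": 0, "rz": 0},
  {"tx": 0, "ty": 0, "tz": -10, "rx": 0, "ry": 0, "rz": 0},
  {"tx": 0, "ty": 0, "tz": -5, "rx": 0, "ry": 0, "rz": 0},
  {"tx": 0, "ty": 0, "tz": 0, "rx": 0, "ry": 0, "rz": 0},
  {"tx": 0, "ty": 0, "tz": 0, "rx": 0, "ry": 0, "rz": 0},
])

```text
time: 7.5
tool_pos: [507.3, 227.8, 113.0]
tcp_rot: [3.141, -0.0, 1.531]
contact_force: [0.4, -1.1, -1.7]
grip_width: 28.5
finger_force: 30.0
```

Run:
```python
from h import *
b=snap('side','s4.png');p=bot.get_obs()['tool_pos'];print(p)
cv2.imwrite('pics/c4.png',cv2.cvtColor(cv2.resize(b[140:290,180:330],(600,600),interpolation=cv2.INTER_CUBIC),cv2.COLOR_RGB2BGR))
```

```text
[507.31275426 227.80151532 113.07790389]
```

View pics/c4.png

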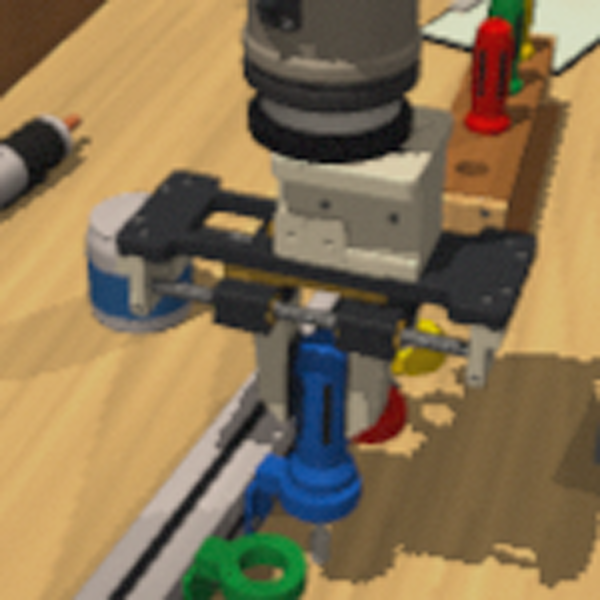

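Call:
carry_out([
  {"tx": 0, "ty": 0, "tz": -1, "rx": 0, "ry": 0, "rz": 0},
  {"tx": 0, "ty": 0, "tz": 0, "rx": 0, "ry": 0, "rz": 0},
  {"tx": 0, "ty": 0, "tz": 0, "rx": 0, "ry": 0, "rz": 0},
  {"tx": 0, "ty": 0, "tz": 0, "rx": 0, "ry": 0, "rz": 0},
  {"tx": 0, "ty": 0, "tz": 0, "rx": 0, "ry": 0, "rz": 0},
  {"tx": 0, "ty": 0, "tz": 0, "rx": 0, "ry": 0, "rz": 0},
  {"tx": 0, "ty": 0, "tz": 20, "rx": 0, "ry": 0, "rz": 0},
  {"tx": 0, "ty": 0, "tz": 25, "rx": 0, "ry": 0, "rz": 0},
  {"tx": 0, "ty": 0, "tz": 25, "rx": 0, "ry": 0, "rz": 0},
  {"tx": 0, "ty": 0, "tz": 25, "rx": 0, "ry": 0, "rz": 0},
  {"tx": 0, "ty": 0, "tz": 20, "rx": 0, "ry": 0, "rz": 0},
], gripper=0)

```text
time: 8.65
tool_pos: [507.2, 227.8, 228.3]
tcp_rot: [3.14, -0.0, 1.531]
contact_force: [-0.1, -0.5, 0.3]
grip_width: 91.8
finger_force: 0.0
```

Call:
carry_out([
  {"tx": -1, "ty": -25, "tz": 0, "rx": 0, "ry": 0, "rz": 0},
  {"tx": -1, "ty": -38, "tz": 0, "rx": 0, "ry": 0, "rz": 0},
  {"tx": -1, "ty": -38, "tz": 0, "rx": 0, "ry": 0, "rz": 0},
  {"tx": -1, "ty": -38, "tz": 0, "rx": 0, "ry": 0, "rz": 0},
  {"tx": -1, "ty": -38, "tz": 0, "rx": 0, "ry": 0, "rz": 0},
  {"tx": -1, "ty": -38, "tz": 0, "rx": 0, "ry": 0, "rz": 0},
  {"tx": -1, "ty": -38, "tz": 0, "rx": 0, "ry": 0, "rz": 0},
  {"tx": -1, "ty": -38, "tz": 0, "rx": 0, "ry": 0, "rz": 0},
  {"tx": -1, "ty": -38, "tz": 0, "rx": 0, "ry": 0, "rz": 0},
  {"tx": 0, "ty": -38, "tz": 0, "rx": 0, "ry": 0, "rz": 0},
  {"tx": 0, "ty": -38, "tz": 0, "rx": 0, "ry": 0, "rz": 0},
  {"tx": 0, "ty": -24, "tz": 0, "rx": 0, "ry": 0, "rz": 0},
])

```text
time: 9.85
tool_pos: [497.7, -203.9, 226.7]
tcp_rot: [3.141, 0.001, 1.529]
contact_force: [-0.1, 0.6, -0.1]
grip_width: 92.0
finger_force: 0.0
```

Call:
carry_out([
  {"tx": 0, "ty": 0, "tz": 0, "rx": 0, "ry": 0, "rz": 0},
  {"tx": 0, "ty": 0, "tz": 0, "rx": 0, "ry": 0, "rz": 0},
  {"tx": 0, "ty": 0, "tz": 0, "rx": 0, "ry": 0, "rz": 0},
])

```text
time: 10.15
tool_pos: [498.0, -200.3, 226.7]
tcp_rot: [-3.141, -0.0, 1.532]
contact_force: [-0.5, 0.3, 1.0]
grip_width: 92.1
finger_force: 0.0
```

Run:
```python
from h import *
b=snap('side','s5.png');p=bot.get_obs()['tool_pos'];print(p)
cv2.imwrite('pics/c5.png',cv2.cvtColor(cv2.resize(b[110:310,180:380],(600,600),interpolation=cv2.INTER_CUBIC),cv2.COLOR_RGB2BGR))
```

```text
[ 498.07006688 -200.11322495  226.82745618]
```

View pics/c5.png

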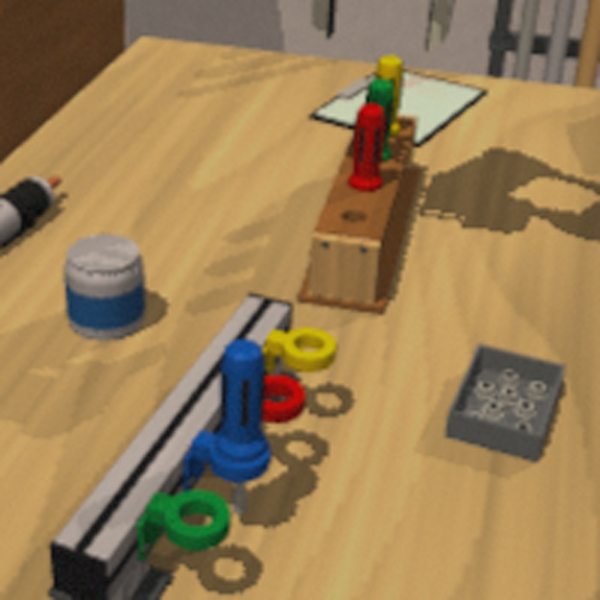

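The blue driver is seated upright in its ring, with its collar at (243,460). Red is next.

Call:
carry_out([
  {"tx": 0, "ty": -1, "tz": -23, "rx": 0, "ry": 0, "rz": 0},
  {"tx": 0, "ty": 0, "tz": -23, "rx": 0, "ry": 0, "rz": 0},
  {"tx": 0, "ty": 0, "tz": -23, "rx": 0, "ry": 0, "rz": 0},
  {"tx": 0, "ty": 0, "tz": -23, "rx": 0, "ry": 0, "rz": 0},
  {"tx": 0, "ty": 0, "tz": -23, "rx": 0, "ry": 0, "rz": 0},
  {"tx": 0, "ty": 0, "tz": 0, "rx": 0, "ry": 0, "rz": 0},
])

```text
time: 10.8
tool_pos: [496.5, -200.2, 109.2]
tcp_rot: [-3.137, -0.003, 1.532]
contact_force: [1.1, 0.1, -0.6]
grip_width: 91.7
finger_force: 0.0
```

Call:
carry_out([
  {"tx": 0, "ty": 0, "tz": 0, "rx": 0, "ry": 0, "rz": 0},
  {"tx": 0, "ty": 0, "tz": 0, "rx": 0, "ry": 0, "rz": 0},
  {"tx": 0, "ty": 0, "tz": 0, "rx": 0, "ry": 0, "rz": 0},
  {"tx": 0, "ty": 0, "tz": 0, "rx": 0, "ry": 0, "rz": 0},
  {"tx": 0, "ty": 0, "tz": 0, "rx": 0, "ry": 0, "rz": 0},
  {"tx": 0, "ty": 0, "tz": 0, "rx": 0, "ry": 0, "rz": 0},
  {"tx": 0, "ty": 0, "tz": 0, "rx": 0, "ry": 0, "rz": 0},
  {"tx": 0, "ty": 0, "tz": 0, "rx": 0, "ry": 0, "rz": 0},
  {"tx": 0, "ty": 0, "tz": 0, "rx": 0, "ry": 0, "rz": 0},
  {"tx": 0, "ty": 0, "tz": 0, "rx": 0, "ry": 0, "rz": 0},
  {"tx": 0, "ty": 0, "tz": 0, "rx": 0, "ry": 0, "rz": 0},
], gripper=1)

```text
time: 11.9
tool_pos: [498.0, -202.2, 111.6]
tcp_rot: [-3.142, -0.0, 1.531]
contact_force: [-0.2, -0.2, -0.5]
grip_width: 28.4
finger_force: 30.0
```

Call:
carry_out([
  {"tx": 0, "ty": 0, "tz": 10, "rx": 0, "ry": 0, "rz": 0},
  {"tx": 0, "ty": 0, "tz": 15, "rx": 0, "ry": 0, "rz": 0},
  {"tx": 0, "ty": 0, "tz": 15, "rx": 0, "ry": 0, "rz": 0},
  {"tx": 0, "ty": 0, "tz": 20, "rx": 0, "ry": 0, "rz": 0},
  {"tx": 0, "ty": 0, "tz": 20, "rx": 0, "ry": 0, "rz": 0},
  {"tx": 0, "ty": 0, "tz": 20, "rx": 0, "ry": 0, "rz": 0},
  {"tx": 0, "ty": 0, "tz": 0, "rx": 0, "ry": 0, "rz": 0},
])

```text
time: 12.6
tool_pos: [499.3, -203.0, 215.0]
tcp_rot: [3.136, 0.003, 1.531]
contact_force: [0.4, 0.2, -0.3]
grip_width: 29.0
finger_force: 30.0
```

Call:
carry_out([
  {"tx": 1, "ty": 20, "tz": 0, "rx": 0, "ry": 0, "rz": 0},
  {"tx": 0, "ty": 34, "tz": 0, "rx": 0, "ry": 0, "rz": 0},
  {"tx": 0, "ty": 35, "tz": 0, "rx": 0, "ry": 0, "rz": 0},
  {"tx": 0, "ty": 35, "tz": 0, "rx": 0, "ry": 0, "rz": 0},
  {"tx": 0, "ty": 35, "tz": 0, "rx": 0, "ry": 0, "rz": 0},
  {"tx": 0, "ty": 35, "tz": 0, "rx": 0, "ry": 0, "rz": 0},
  {"tx": 0, "ty": 35, "tz": 0, "rx": 0, "ry": 0, "rz": 0},
  {"tx": 0, "ty": 35, "tz": 0, "rx": 0, "ry": 0, "rz": 0},
  {"tx": 0, "ty": 35, "tz": 0, "rx": 0, "ry": 0, "rz": 0},
  {"tx": 0, "ty": 35, "tz": 0, "rx": 0, "ry": 0, "rz": 0},
  {"tx": 0, "ty": 25, "tz": 0, "rx": 0, "ry": 0, "rz": 0},
  {"tx": 0, "ty": 0, "tz": 0, "rx": 0, "ry": 0, "rz": 0},
])

```text
time: 13.8
tool_pos: [498.2, 159.4, 210.8]
tcp_rot: [-3.14, -0.001, 1.534]
contact_force: [0.3, -0.1, -1.2]
grip_width: 28.5
finger_force: 30.0
```

Call:
carry_out([
  {"tx": 0, "ty": 0, "tz": 0, "rx": 0, "ry": 0, "rz": 0},
  {"tx": 0, "ty": 0, "tz": 0, "rx": 0, "ry": 0, "rz": 0},
  {"tx": 0, "ty": 0, "tz": 0, "rx": 0, "ry": 0, "rz": 0},
])

```text
time: 14.1
tool_pos: [499.1, 155.7, 211.6]
tcp_rot: [-3.141, 0.0, 1.529]
contact_force: [0.3, -0.3, -1.9]
grip_width: 28.4
finger_force: 30.0
```

Run:
```python
from h import *
b=snap('side','s6.png');p=bot.get_obs()['tool_pos'];print(p)
cv2.imwrite('pics/c6.png',cv2.cvtColor(cv2.resize(b[120:270,180:330],(600,600),interpolation=cv2.INTER_CUBIC),cv2.COLOR_RGB2BGR))
for z in(175,115):print((proj('side',[p[0],p[1],z])-[180,120])*4+[5,10])
print((proj('side',[498.6,157.2,75])-[180,120])*4+[5,10])
```

```text
[499.11983188 155.75278591 211.67178312]
[378.71701229 334.02184856]
[374.6501649  427.34342803]
[372.35326615 487.48128943]
```

View pics/c6.png

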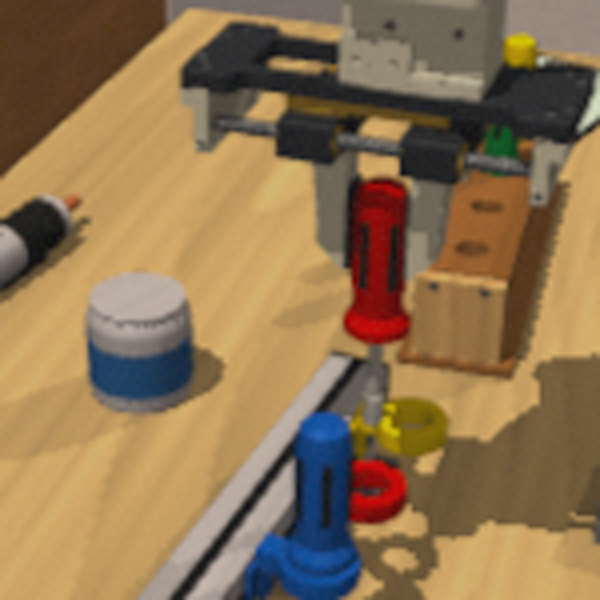

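Red is upright with its tip at (373,428), as predicted, and its ring is at (374,488). I'll lower and release.

Call:
carry_out([
  {"tx": 0, "ty": 1, "tz": -12, "rx": 0, "ry": 0, "rz": 0},
  {"tx": 0, "ty": 0, "tz": -15, "rx": 0, "ry": 0, "rz": 0},
  {"tx": 0, "ty": 0, "tz": -15, "rx": 0, "ry": 0, "rz": 0},
  {"tx": 0, "ty": 0, "tz": -15, "rx": 0, "ry": 0, "rz": 0},
  {"tx": 0, "ty": 0, "tz": -15, "rx": 0, "ry": 0, "rz": 0},
  {"tx": 0, "ty": 0, "tz": -12, "rx": 0, "ry": 0, "rz": 0},
  {"tx": 0, "ty": 0, "tz": -10, "rx": 0, "ry": 0, "rz": 0},
  {"tx": 0, "ty": 0, "tz": -5, "rx": 0, "ry": 0, "rz": 0},
  {"tx": 0, "ty": 0, "tz": 0, "rx": 0, "ry": 0, "rz": 0},
  {"tx": 0, "ty": 0, "tz": 0, "rx": 0, "ry": 0, "rz": 0},
])

```text
time: 15.15
tool_pos: [499.3, 157.8, 113.0]
tcp_rot: [3.141, -0.0, 1.531]
contact_force: [0.2, 0.5, -1.2]
grip_width: 28.9
finger_force: 30.0
```

Call:
carry_out([
  {"tx": 0, "ty": 0, "tz": -1, "rx": 0, "ry": 0, "rz": 0},
  {"tx": 0, "ty": 0, "tz": 0, "rx": 0, "ry": 0, "rz": 0},
  {"tx": 0, "ty": 0, "tz": 0, "rx": 0, "ry": 0, "rz": 0},
  {"tx": 0, "ty": 0, "tz": 0, "rx": 0, "ry": 0, "rz": 0},
  {"tx": 0, "ty": 0, "tz": 0, "rx": 0, "ry": 0, "rz": 0},
  {"tx": 0, "ty": 0, "tz": 0, "rx": 0, "ry": 0, "rz": 0},
  {"tx": 0, "ty": 0, "tz": 20, "rx": 0, "ry": 0, "rz": 0},
  {"tx": 0, "ty": 0, "tz": 25, "rx": 0, "ry": 0, "rz": 0},
  {"tx": 0, "ty": 0, "tz": 25, "rx": 0, "ry": 0, "rz": 0},
  {"tx": 0, "ty": 0, "tz": 25, "rx": 0, "ry": 0, "rz": 0},
  {"tx": 0, "ty": 0, "tz": 20, "rx": 0, "ry": 0, "rz": 0},
], gripper=0)

```text
time: 16.25
tool_pos: [499.2, 157.8, 228.3]
tcp_rot: [3.14, -0.0, 1.531]
contact_force: [0.3, 0.1, -0.4]
grip_width: 91.5
finger_force: 0.0
```

Call:
carry_out([
  {"tx": 1, "ty": -25, "tz": 0, "rx": 0, "ry": 0, "rz": 0},
  {"tx": 1, "ty": -38, "tz": 0, "rx": 0, "ry": 0, "rz": 0},
  {"tx": 0, "ty": -38, "tz": 0, "rx": 0, "ry": 0, "rz": 0},
  {"tx": 0, "ty": -38, "tz": 0, "rx": 0, "ry": 0, "rz": 0},
  {"tx": 0, "ty": -38, "tz": 0, "rx": 0, "ry": 0, "rz": 0},
  {"tx": 0, "ty": -38, "tz": 0, "rx": 0, "ry": 0, "rz": 0},
  {"tx": 0, "ty": -38, "tz": 0, "rx": 0, "ry": 0, "rz": 0},
  {"tx": 0, "ty": -38, "tz": 0, "rx": 0, "ry": 0, "rz": 0},
  {"tx": 0, "ty": -38, "tz": 0, "rx": 0, "ry": 0, "rz": 0},
  {"tx": 0, "ty": -38, "tz": 0, "rx": 0, "ry": 0, "rz": 0},
  {"tx": 0, "ty": -38, "tz": 0, "rx": 0, "ry": 0, "rz": 0},
  {"tx": 0, "ty": -24, "tz": 0, "rx": 0, "ry": 0, "rz": 0},
])

```text
time: 17.45
tool_pos: [500.6, -273.9, 226.6]
tcp_rot: [3.142, 0.0, 1.529]
contact_force: [-0.3, 0.2, 0.2]
grip_width: 91.9
finger_force: 0.0
```

Call:
carry_out([
  {"tx": 0, "ty": 0, "tz": 0, "rx": 0, "ry": 0, "rz": 0},
  {"tx": 0, "ty": 0, "tz": 0, "rx": 0, "ry": 0, "rz": 0},
  {"tx": 0, "ty": 0, "tz": 0, "rx": 0, "ry": 0, "rz": 0},
])

```text
time: 17.75
tool_pos: [501.0, -270.2, 226.7]
tcp_rot: [-3.141, -0.001, 1.532]
contact_force: [0.3, -0.3, -0.1]
grip_width: 91.7
finger_force: 0.0
```

Run:
```python
from h import *
b=snap('side','s7.png');p=bot.get_obs()['tool_pos'];print(p)
cv2.imwrite('pics/c7.png',cv2.cvtColor(cv2.resize(b[110:310,180:380],(600,600),interpolation=cv2.INTER_CUBIC),cv2.COLOR_RGB2BGR))
```

```text
[ 501.14802676 -270.06736226  226.84998718]
```

View pics/c7.png

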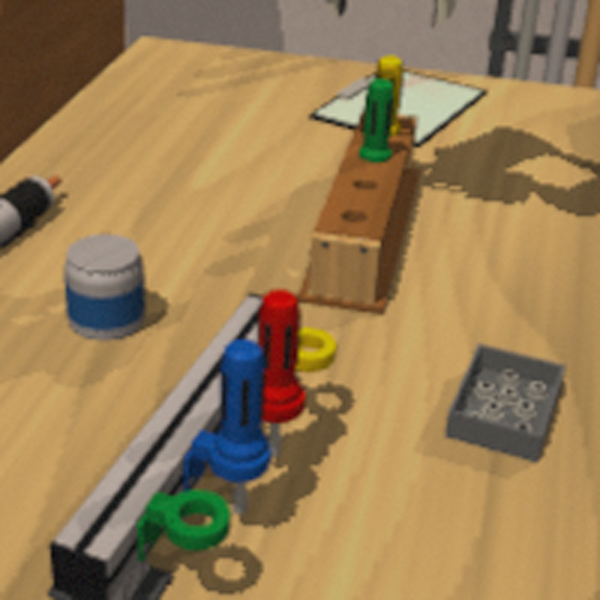

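Red and blue are both seated and upright. Green is next, lifted higher so that it clears them.

Call:
carry_out([
  {"tx": 0, "ty": -1, "tz": -23, "rx": 0, "ry": 0, "rz": 0},
  {"tx": 0, "ty": 0, "tz": -23, "rx": 0, "ry": 0, "rz": 0},
  {"tx": 0, "ty": 0, "tz": -23, "rx": 0, "ry": 0, "rz": 0},
  {"tx": 0, "ty": 0, "tz": -23, "rx": 0, "ry": 0, "rz": 0},
  {"tx": 0, "ty": 0, "tz": -23, "rx": 0, "ry": 0, "rz": 0},
  {"tx": 0, "ty": 0, "tz": 0, "rx": 0, "ry": 0, "rz": 0},
])

```text
time: 18.4
tool_pos: [499.6, -270.0, 109.1]
tcp_rot: [-3.137, -0.003, 1.532]
contact_force: [0.4, 0.6, -0.3]
grip_width: 91.6
finger_force: 0.0
```

Call:
carry_out([
  {"tx": 0, "ty": 0, "tz": 0, "rx": 0, "ry": 0, "rz": 0},
  {"tx": 0, "ty": 0, "tz": 0, "rx": 0, "ry": 0, "rz": 0},
  {"tx": 0, "ty": 0, "tz": 0, "rx": 0, "ry": 0, "rz": 0},
  {"tx": 0, "ty": 0, "tz": 0, "rx": 0, "ry": 0, "rz": 0},
  {"tx": 0, "ty": 0, "tz": 0, "rx": 0, "ry": 0, "rz": 0},
  {"tx": 0, "ty": 0, "tz": 0, "rx": 0, "ry": 0, "rz": 0},
  {"tx": 0, "ty": 0, "tz": 0, "rx": 0, "ry": 0, "rz": 0},
  {"tx": 0, "ty": 0, "tz": 0, "rx": 0, "ry": 0, "rz": 0},
  {"tx": 0, "ty": 0, "tz": 0, "rx": 0, "ry": 0, "rz": 0},
  {"tx": 0, "ty": 0, "tz": 0, "rx": 0, "ry": 0, "rz": 0},
  {"tx": 0, "ty": 0, "tz": 0, "rx": 0, "ry": 0, "rz": 0},
], gripper=1)

```text
time: 19.5
tool_pos: [501.0, -272.3, 111.7]
tcp_rot: [3.141, 0.0, 1.531]
contact_force: [1.2, -0.1, -0.1]
grip_width: 28.5
finger_force: 30.0
```

Call:
carry_out([
  {"tx": 0, "ty": 0, "tz": 10, "rx": 0, "ry": 0, "rz": 0},
  {"tx": 0, "ty": 0, "tz": 15, "rx": 0, "ry": 0, "rz": 0},
  {"tx": 0, "ty": 0, "tz": 15, "rx": 0, "ry": 0, "rz": 0},
  {"tx": 0, "ty": 0, "tz": 20, "rx": 0, "ry": 0, "rz": 0},
  {"tx": 0, "ty": 0, "tz": 20, "rx": 0, "ry": 0, "rz": 0},
  {"tx": 0, "ty": 0, "tz": 20, "rx": 0, "ry": 0, "rz": 0},
  {"tx": 0, "ty": 0, "tz": 20, "rx": 0, "ry": 0, "rz": 0},
  {"tx": 0, "ty": 0, "tz": 20, "rx": 0, "ry": 0, "rz": 0},
  {"tx": 0, "ty": 0, "tz": 20, "rx": 0, "ry": 0, "rz": 0},
  {"tx": 0, "ty": 0, "tz": 20, "rx": 0, "ry": 0, "rz": 0},
  {"tx": 0, "ty": 0, "tz": 0, "rx": 0, "ry": 0, "rz": 0},
  {"tx": 0, "ty": 0, "tz": 0, "rx": 0, "ry": 0, "rz": 0},
])

```text
time: 20.7
tool_pos: [500.8, -272.2, 291.6]
tcp_rot: [3.141, 0.0, 1.531]
contact_force: [-0.2, 0.7, -1.4]
grip_width: 28.5
finger_force: 30.0
```

Call:
carry_out([
  {"tx": 1, "ty": 25, "tz": 0, "rx": 0, "ry": 0, "rz": 0},
  {"tx": 1, "ty": 35, "tz": 0, "rx": 0, "ry": 0, "rz": 0},
  {"tx": 1, "ty": 35, "tz": 0, "rx": 0, "ry": 0, "rz": 0},
  {"tx": 1, "ty": 35, "tz": 0, "rx": 0, "ry": 0, "rz": 0},
  {"tx": 1, "ty": 35, "tz": 0, "rx": 0, "ry": 0, "rz": 0},
  {"tx": 1, "ty": 35, "tz": 0, "rx": 0, "ry": 0, "rz": 0},
  {"tx": 1, "ty": 35, "tz": 0, "rx": 0, "ry": 0, "rz": 0},
  {"tx": 1, "ty": 35, "tz": 0, "rx": 0, "ry": 0, "rz": 0},
  {"tx": 1, "ty": 35, "tz": 0, "rx": 0, "ry": 0, "rz": 0},
  {"tx": 1, "ty": 35, "tz": 0, "rx": 0, "ry": 0, "rz": 0},
  {"tx": 1, "ty": 35, "tz": 0, "rx": 0, "ry": 0, "rz": 0},
  {"tx": 1, "ty": 35, "tz": 0, "rx": 0, "ry": 0, "rz": 0},
])

```text
time: 21.9
tool_pos: [512.2, 139.1, 290.2]
tcp_rot: [-3.139, 0.0, 1.531]
contact_force: [0.2, -0.3, -1.6]
grip_width: 28.8
finger_force: 30.0
```

Call:
carry_out([
  {"tx": 1, "ty": 35, "tz": 0, "rx": 0, "ry": 0, "rz": 0},
  {"tx": 1, "ty": 35, "tz": 0, "rx": 0, "ry": 0, "rz": 0},
  {"tx": 0, "ty": 35, "tz": 0, "rx": 0, "ry": 0, "rz": 0},
  {"tx": 0, "ty": 32, "tz": 0, "rx": 0, "ry": 0, "rz": 0},
  {"tx": 0, "ty": 22, "tz": 0, "rx": 0, "ry": 0, "rz": 0},
  {"tx": 0, "ty": 0, "tz": 0, "rx": 0, "ry": 0, "rz": 0},
  {"tx": 0, "ty": 0, "tz": 0, "rx": 0, "ry": 0, "rz": 0},
  {"tx": 0, "ty": 0, "tz": 0, "rx": 0, "ry": 0, "rz": 0},
  {"tx": 0, "ty": 0, "tz": 0, "rx": 0, "ry": 0, "rz": 0},
  {"tx": 0, "ty": 0, "tz": 0, "rx": 0, "ry": 0, "rz": 0},
])

```text
time: 22.9
tool_pos: [515.2, 295.9, 291.8]
tcp_rot: [3.141, 0.0, 1.53]
contact_force: [-0.5, -0.1, -0.6]
grip_width: 28.6
finger_force: 30.0
```

Next I'll lower it partway and check there.

Call:
carry_out([
  {"tx": 0, "ty": 0, "tz": -25, "rx": 0, "ry": 0, "rz": 0},
  {"tx": 0, "ty": 0, "tz": -25, "rx": 0, "ry": 0, "rz": 0},
  {"tx": 0, "ty": 0, "tz": -25, "rx": 0, "ry": 0, "rz": 0},
  {"tx": 0, "ty": 0, "tz": -15, "rx": 0, "ry": 0, "rz": 0},
  {"tx": 0, "ty": 0, "tz": 0, "rx": 0, "ry": 0, "rz": 0},
  {"tx": 0, "ty": 0, "tz": 0, "rx": 0, "ry": 0, "rz": 0},
  {"tx": 0, "ty": 0, "tz": 0, "rx": 0, "ry": 0, "rz": 0},
])

```text
time: 23.6
tool_pos: [515.7, 296.9, 203.2]
tcp_rot: [3.139, -0.001, 1.531]
contact_force: [0.3, -0.1, -1.6]
grip_width: 28.2
finger_force: 30.0
```

Run:
```python
from h import *
b=snap('side','s8.png');p=bot.get_obs()['tool_pos'];print(p)
cv2.imwrite('pics/c8.png',cv2.cvtColor(cv2.resize(b[150:300,180:330],(600,600),interpolation=cv2.INTER_CUBIC),cv2.COLOR_RGB2BGR))
h=p[2]-111.6+75
for z in(h,h-60):print((proj('side',[p[0],p[1],z])-[180,150])*4+[5,10])
print((proj('side',[514.4,296.3,75])-[180,150])*4+[5,10])
```

```text
[515.72015179 296.88076869 203.17624953]
[266.13928789 377.83721213]
[266.25428397 478.598611  ]
[269.26425301 528.01357587]
```

View pics/c8.png

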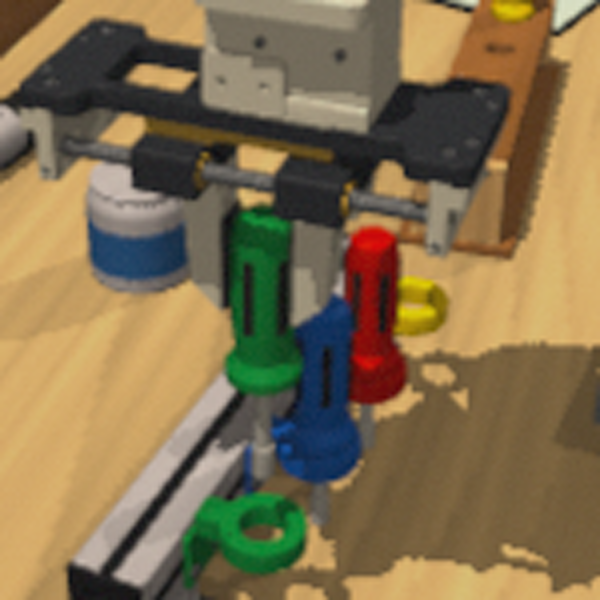

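Green is upright with its tip at (262,478) and its ring at (270,530). It sits about 2 mm too far in +x, so I'll correct that while lowering.

Call:
carry_out([
  {"tx": -2, "ty": 0, "tz": -10, "rx": 0, "ry": 0, "rz": 0},
  {"tx": 0, "ty": 0, "tz": -12, "rx": 0, "ry": 0, "rz": 0},
  {"tx": 0, "ty": 0, "tz": -15, "rx": 0, "ry": 0, "rz": 0},
  {"tx": 0, "ty": 0, "tz": -15, "rx": 0, "ry": 0, "rz": 0},
  {"tx": 0, "ty": 0, "tz": -12, "rx": 0, "ry": 0, "rz": 0},
  {"tx": 0, "ty": 0, "tz": -12, "rx": 0, "ry": 0, "rz": 0},
  {"tx": 0, "ty": 0, "tz": -8, "rx": 0, "ry": 0, "rz": 0},
  {"tx": 0, "ty": 0, "tz": -5, "rx": 0, "ry": 0, "rz": 0},
  {"tx": 0, "ty": 0, "tz": 0, "rx": 0, "ry": 0, "rz": 0},
  {"tx": 0, "ty": 0, "tz": 0, "rx": 0, "ry": 0, "rz": 0},
  {"tx": 0, "ty": 0, "tz": 0, "rx": 0, "ry": 0, "rz": 0},
])

```text
time: 24.75
tool_pos: [513.3, 296.9, 113.2]
tcp_rot: [3.141, -0.0, 1.531]
contact_force: [-0.3, -0.4, -1.9]
grip_width: 28.3
finger_force: 30.0
```

Call:
carry_out([
  {"tx": 0, "ty": 0, "tz": -1, "rx": 0, "ry": 0, "rz": 0},
  {"tx": 0, "ty": 0, "tz": 0, "rx": 0, "ry": 0, "rz": 0},
  {"tx": 0, "ty": 0, "tz": 0, "rx": 0, "ry": 0, "rz": 0},
  {"tx": 0, "ty": 0, "tz": 0, "rx": 0, "ry": 0, "rz": 0},
  {"tx": 0, "ty": 0, "tz": 0, "rx": 0, "ry": 0, "rz": 0},
  {"tx": 0, "ty": 0, "tz": 0, "rx": 0, "ry": 0, "rz": 0},
  {"tx": 0, "ty": 0, "tz": 20, "rx": 0, "ry": 0, "rz": 0},
  {"tx": 0, "ty": 0, "tz": 25, "rx": 0, "ry": 0, "rz": 0},
  {"tx": 0, "ty": 0, "tz": 25, "rx": 0, "ry": 0, "rz": 0},
  {"tx": 0, "ty": 0, "tz": 25, "rx": 0, "ry": 0, "rz": 0},
  {"tx": 0, "ty": 0, "tz": 20, "rx": 0, "ry": 0, "rz": 0},
], gripper=0)

```text
time: 25.85
tool_pos: [513.2, 296.8, 228.4]
tcp_rot: [3.14, -0.001, 1.531]
contact_force: [0.9, -0.0, -1.1]
grip_width: 91.6
finger_force: 0.0
```

Call:
carry_out([
  {"tx": -1, "ty": -25, "tz": 0, "rx": 0, "ry": 0, "rz": 0},
  {"tx": -1, "ty": -38, "tz": 0, "rx": 0, "ry": 0, "rz": 0},
  {"tx": -1, "ty": -38, "tz": 0, "rx": 0, "ry": 0, "rz": 0},
  {"tx": -1, "ty": -38, "tz": 0, "rx": 0, "ry": 0, "rz": 0},
  {"tx": -1, "ty": -38, "tz": 0, "rx": 0, "ry": 0, "rz": 0},
  {"tx": -1, "ty": -38, "tz": 0, "rx": 0, "ry": 0, "rz": 0},
  {"tx": -1, "ty": -38, "tz": 0, "rx": 0, "ry": 0, "rz": 0},
  {"tx": -1, "ty": -38, "tz": 0, "rx": 0, "ry": 0, "rz": 0},
  {"tx": -1, "ty": -38, "tz": 0, "rx": 0, "ry": 0, "rz": 0},
  {"tx": -1, "ty": -38, "tz": 0, "rx": 0, "ry": 0, "rz": 0},
  {"tx": 0, "ty": -38, "tz": 0, "rx": 0, "ry": 0, "rz": 0},
  {"tx": 0, "ty": -38, "tz": 0, "rx": 0, "ry": 0, "rz": 0},
])

```text
time: 27.05
tool_pos: [502.8, -147.8, 226.9]
tcp_rot: [3.141, 0.0, 1.531]
contact_force: [0.4, 0.8, 0.2]
grip_width: 91.9
finger_force: 0.0
```

Call:
carry_out([
  {"tx": 0, "ty": -38, "tz": 0, "rx": 0, "ry": 0, "rz": 0},
  {"tx": 0, "ty": -38, "tz": 0, "rx": 0, "ry": 0, "rz": 0},
  {"tx": 0, "ty": -38, "tz": 0, "rx": 0, "ry": 0, "rz": 0},
  {"tx": 0, "ty": -38, "tz": 0, "rx": 0, "ry": 0, "rz": 0},
  {"tx": 0, "ty": -35, "tz": 0, "rx": 0, "ry": 0, "rz": 0},
  {"tx": 0, "ty": -7, "tz": 0, "rx": 0, "ry": 0, "rz": 0},
  {"tx": 0, "ty": 0, "tz": 0, "rx": 0, "ry": 0, "rz": 0},
  {"tx": 0, "ty": 0, "tz": 0, "rx": 0, "ry": 0, "rz": 0},
  {"tx": 0, "ty": 0, "tz": 0, "rx": 0, "ry": 0, "rz": 0},
  {"tx": 0, "ty": 0, "tz": 0, "rx": 0, "ry": 0, "rz": 0},
])

```text
time: 28.05
tool_pos: [503.3, -339.0, 227.1]
tcp_rot: [3.141, 0.0, 1.532]
contact_force: [0.4, 0.0, -0.5]
grip_width: 92.2
finger_force: 0.0
```

Run:
```python
from h import *
b=snap('side','s9.png');p=bot.get_obs()['tool_pos'];print(p)
cv2.imwrite('pics/c9.png',cv2.cvtColor(cv2.resize(b[110:310,180:380],(600,600),interpolation=cv2.INTER_CUBIC),cv2.COLOR_RGB2BGR))
```

```text
[ 503.34960234 -339.20340035  227.08475252]
```

View pics/c9.png

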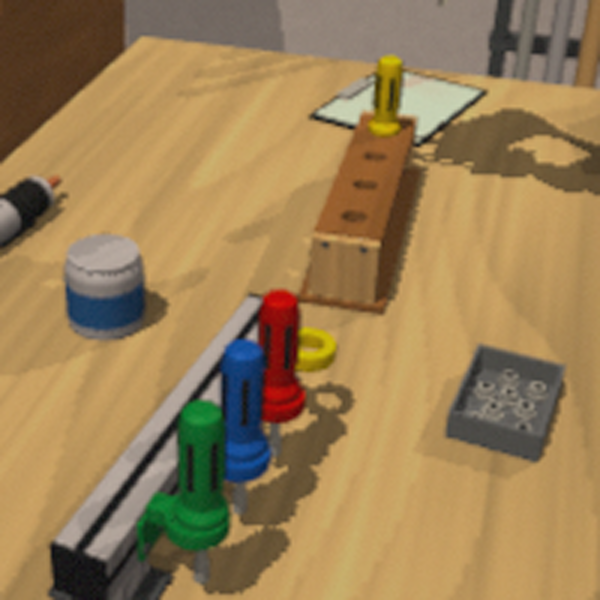

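Three drivers are seated and upright. Yellow is the last one.

Call:
carry_out([
  {"tx": 0, "ty": -2, "tz": -23, "rx": 0, "ry": 0, "rz": 0},
  {"tx": 0, "ty": 0, "tz": -23, "rx": 0, "ry": 0, "rz": 0},
  {"tx": 0, "ty": 0, "tz": -23, "rx": 0, "ry": 0, "rz": 0},
  {"tx": 0, "ty": 0, "tz": -23, "rx": 0, "ry": 0, "rz": 0},
  {"tx": 0, "ty": 0, "tz": -23, "rx": 0, "ry": 0, "rz": 0},
  {"tx": 0, "ty": 0, "tz": 0, "rx": 0, "ry": 0, "rz": 0},
])

```text
time: 28.7
tool_pos: [501.7, -340.4, 108.8]
tcp_rot: [-3.137, -0.004, 1.531]
contact_force: [-0.2, 0.5, -0.3]
grip_width: 91.8
finger_force: 0.0
```

Call:
carry_out([
  {"tx": 0, "ty": 0, "tz": 0, "rx": 0, "ry": 0, "rz": 0},
  {"tx": 0, "ty": 0, "tz": 0, "rx": 0, "ry": 0, "rz": 0},
  {"tx": 0, "ty": 0, "tz": 0, "rx": 0, "ry": 0, "rz": 0},
  {"tx": 0, "ty": 0, "tz": 0, "rx": 0, "ry": 0, "rz": 0},
  {"tx": 0, "ty": 0, "tz": 0, "rx": 0, "ry": 0, "rz": 0},
  {"tx": 0, "ty": 0, "tz": 0, "rx": 0, "ry": 0, "rz": 0},
  {"tx": 0, "ty": 0, "tz": 0, "rx": 0, "ry": 0, "rz": 0},
  {"tx": 0, "ty": 0, "tz": 0, "rx": 0, "ry": 0, "rz": 0},
  {"tx": 0, "ty": 0, "tz": 0, "rx": 0, "ry": 0, "rz": 0},
  {"tx": 0, "ty": 0, "tz": 0, "rx": 0, "ry": 0, "rz": 0},
  {"tx": 0, "ty": 0, "tz": 0, "rx": 0, "ry": 0, "rz": 0},
], gripper=1)

```text
time: 29.8
tool_pos: [503.0, -342.2, 111.6]
tcp_rot: [-3.142, -0.0, 1.531]
contact_force: [0.3, -0.1, -0.4]
grip_width: 28.6
finger_force: 30.0
```

Call:
carry_out([
  {"tx": 0, "ty": 0, "tz": 10, "rx": 0, "ry": 0, "rz": 0},
  {"tx": 0, "ty": 0, "tz": 15, "rx": 0, "ry": 0, "rz": 0},
  {"tx": 0, "ty": 0, "tz": 15, "rx": 0, "ry": 0, "rz": 0},
  {"tx": 0, "ty": 0, "tz": 20, "rx": 0, "ry": 0, "rz": 0},
  {"tx": 0, "ty": 0, "tz": 20, "rx": 0, "ry": 0, "rz": 0},
  {"tx": 0, "ty": 0, "tz": 20, "rx": 0, "ry": 0, "rz": 0},
  {"tx": 0, "ty": 0, "tz": 0, "rx": 0, "ry": 0, "rz": 0},
  {"tx": 0, "ty": 0, "tz": 0, "rx": 0, "ry": 0, "rz": 0},
])

```text
time: 30.6
tool_pos: [503.0, -342.2, 211.8]
tcp_rot: [3.141, 0.0, 1.531]
contact_force: [0.5, -0.0, -1.8]
grip_width: 28.7
finger_force: 30.0
```

Call:
carry_out([
  {"tx": -1, "ty": 25, "tz": 0, "rx": 0, "ry": 0, "rz": 0},
  {"tx": -1, "ty": 35, "tz": 0, "rx": 0, "ry": 0, "rz": 0},
  {"tx": -1, "ty": 35, "tz": 0, "rx": 0, "ry": 0, "rz": 0},
  {"tx": -1, "ty": 35, "tz": 0, "rx": 0, "ry": 0, "rz": 0},
  {"tx": -1, "ty": 35, "tz": 0, "rx": 0, "ry": 0, "rz": 0},
  {"tx": -1, "ty": 35, "tz": 0, "rx": 0, "ry": 0, "rz": 0},
  {"tx": -1, "ty": 35, "tz": 0, "rx": 0, "ry": 0, "rz": 0},
  {"tx": -1, "ty": 35, "tz": 0, "rx": 0, "ry": 0, "rz": 0},
  {"tx": -1, "ty": 35, "tz": 0, "rx": 0, "ry": 0, "rz": 0},
  {"tx": -1, "ty": 35, "tz": 0, "rx": 0, "ry": 0, "rz": 0},
  {"tx": -1, "ty": 35, "tz": 0, "rx": 0, "ry": 0, "rz": 0},
  {"tx": -1, "ty": 30, "tz": 0, "rx": 0, "ry": 0, "rz": 0},
])

```text
time: 31.8
tool_pos: [489.9, 64.5, 210.4]
tcp_rot: [-3.139, -0.0, 1.531]
contact_force: [0.7, -0.5, -2.4]
grip_width: 28.6
finger_force: 30.0
```

Call:
carry_out([
  {"tx": 0, "ty": 25, "tz": 0, "rx": 0, "ry": 0, "rz": 0},
  {"tx": 0, "ty": 0, "tz": 0, "rx": 0, "ry": 0, "rz": 0},
  {"tx": 0, "ty": 0, "tz": 0, "rx": 0, "ry": 0, "rz": 0},
  {"tx": 0, "ty": 0, "tz": 0, "rx": 0, "ry": 0, "rz": 0},
  {"tx": 0, "ty": 0, "tz": 0, "rx": 0, "ry": 0, "rz": 0},
])

```text
time: 32.3
tool_pos: [491.0, 86.8, 211.4]
tcp_rot: [-3.141, 0.0, 1.529]
contact_force: [-0.0, -0.9, 0.1]
grip_width: 28.0
finger_force: 30.0
```

Run:
```python
from h import *
b=snap('side','s10.png');p=bot.get_obs()['tool_pos'];print(p)
cv2.imwrite('pics/c10.png',cv2.cvtColor(cv2.resize(b[120:270,180:330],(600,600),interpolation=cv2.INTER_CUBIC),cv2.COLOR_RGB2BGR))
h=p[2]-111.6+75
for z in(h,h-60):print((proj('side',[p[0],p[1],z])-[180,120])*4+[5,10])
print((proj('side',[490.7,87.6,75])-[180,120])*4+[5,10])
```

```text
[491.04663475  86.80395235 211.54524953]
[422.60133575 275.95373956]
[417.2729628  365.34137309]
[414.18830243 422.31888331]
```

View pics/c10.png

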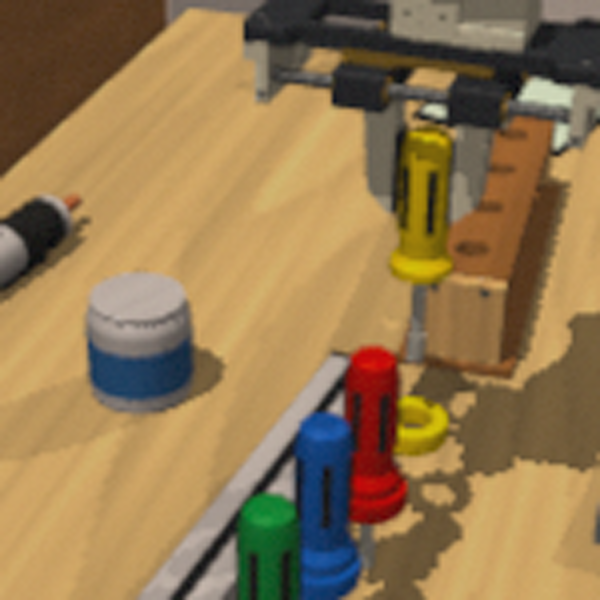

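The tip is at (415,361) as predicted, upright and in line with the yellow ring. I'll lower and release.

Call:
carry_out([
  {"tx": 0, "ty": 0, "tz": -12, "rx": 0, "ry": 0, "rz": 0},
  {"tx": 0, "ty": 0, "tz": -15, "rx": 0, "ry": 0, "rz": 0},
  {"tx": 0, "ty": 0, "tz": -15, "rx": 0, "ry": 0, "rz": 0},
  {"tx": 0, "ty": 0, "tz": -15, "rx": 0, "ry": 0, "rz": 0},
  {"tx": 0, "ty": 0, "tz": -15, "rx": 0, "ry": 0, "rz": 0},
  {"tx": 0, "ty": 0, "tz": -12, "rx": 0, "ry": 0, "rz": 0},
  {"tx": 0, "ty": 0, "tz": -10, "rx": 0, "ry": 0, "rz": 0},
  {"tx": 0, "ty": 0, "tz": -5, "rx": 0, "ry": 0, "rz": 0},
  {"tx": 0, "ty": 0, "tz": 0, "rx": 0, "ry": 0, "rz": 0},
  {"tx": 0, "ty": 0, "tz": 0, "rx": 0, "ry": 0, "rz": 0},
])

```text
time: 33.35
tool_pos: [491.3, 87.6, 113.1]
tcp_rot: [3.141, -0.0, 1.531]
contact_force: [0.5, -0.6, -0.6]
grip_width: 28.2
finger_force: 30.0
```

Call:
carry_out([
  {"tx": 0, "ty": 0, "tz": -1, "rx": 0, "ry": 0, "rz": 0},
  {"tx": 0, "ty": 0, "tz": 0, "rx": 0, "ry": 0, "rz": 0},
  {"tx": 0, "ty": 0, "tz": 0, "rx": 0, "ry": 0, "rz": 0},
  {"tx": 0, "ty": 0, "tz": 0, "rx": 0, "ry": 0, "rz": 0},
  {"tx": 0, "ty": 0, "tz": 0, "rx": 0, "ry": 0, "rz": 0},
  {"tx": 0, "ty": 0, "tz": 0, "rx": 0, "ry": 0, "rz": 0},
  {"tx": 0, "ty": 0, "tz": 20, "rx": 0, "ry": 0, "rz": 0},
  {"tx": 0, "ty": 0, "tz": 25, "rx": 0, "ry": 0, "rz": 0},
  {"tx": 0, "ty": 0, "tz": 25, "rx": 0, "ry": 0, "rz": 0},
  {"tx": 0, "ty": 0, "tz": 25, "rx": 0, "ry": 0, "rz": 0},
  {"tx": 0, "ty": 0, "tz": 20, "rx": 0, "ry": 0, "rz": 0},
], gripper=0)

```text
time: 34.45
tool_pos: [491.2, 87.8, 228.3]
tcp_rot: [3.14, -0.0, 1.531]
contact_force: [0.2, -0.1, -0.6]
grip_width: 91.5
finger_force: 0.0
```

Call:
carry_out([
  {"tx": 0, "ty": -30, "tz": 0, "rx": 0, "ry": 0, "rz": 0},
  {"tx": 0, "ty": -35, "tz": 0, "rx": 0, "ry": 0, "rz": 0},
  {"tx": 0, "ty": -35, "tz": 0, "rx": 0, "ry": 0, "rz": 0},
  {"tx": 0, "ty": -35, "tz": 0, "rx": 0, "ry": 0, "rz": 0},
  {"tx": 0, "ty": -35, "tz": 0, "rx": 0, "ry": 0, "rz": 0},
  {"tx": 0, "ty": -30, "tz": 0, "rx": 0, "ry": 0, "rz": 0},
  {"tx": 0, "ty": 0, "tz": 0, "rx": 0, "ry": 0, "rz": 0},
  {"tx": 0, "ty": 0, "tz": 0, "rx": 0, "ry": 0, "rz": 0},
  {"tx": 0, "ty": 0, "tz": 0, "rx": 0, "ry": 0, "rz": 0},
])

```text
time: 35.35
tool_pos: [490.9, -111.4, 226.7]
tcp_rot: [-3.141, -0.0, 1.531]
contact_force: [-0.8, -0.1, -0.6]
grip_width: 91.8
finger_force: 0.0
```

Run:
```python
from h import *
a=snap('top','t11.png');b=snap('side','s11.png')
A=cv2.resize(a[170:270,90:240],(400,267),interpolation=cv2.INTER_CUBIC)
B=cv2.resize(b[190:320,180:330],(400,347),interpolation=cv2.INTER_CUBIC)
A=cv2.copyMakeBorder(A,0,80,0,0,cv2.BORDER_CONSTANT)
cv2.imwrite('pics/c11.png',cv2.cvtColor(np.hstack([A,B]),cv2.COLOR_RGB2BGR))
```

```text
(no output)
```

View pics/c11.png

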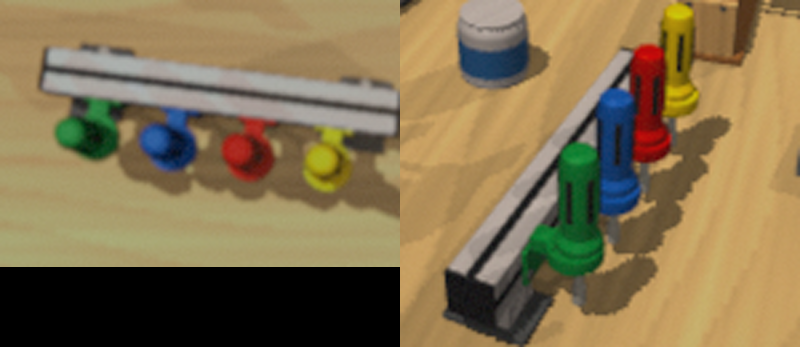

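All four drivers are seated upright in their own rings, and the tin hasn't moved. I'll hand in the job.

```bash
python3 -c "
from plant import bot
print(bot.close_job())"
```

```text
the job is handed in; nothing more can be done
None
```

All four nut drivers hang upright and seated in the rings of their own colours, the grease tin was left where it stood, and I handed the job in at about 35 s; the hand-in returned no verdict.

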